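# Bolt the desk chest shut

## Task

Bolt the two-flap wooden chest on the desk: lift the bolt's handle up out of its parking slot, slide the bolt across the seam through the keeper, then turn the handle fully down into the notch of the guide and let go. The notch plate is adjustable, so find the notch by feel, without forcing the handle against the guide, and leave everything else where it stands.

Things in the scene. Friction and masses are not known exactly. Their poses are not given: they have to be found in the camera images.
- chest: Fixed low wooden chest, 240 (its x) x 360 (its y) x 75 mm tall; origin at the centre of its underside. Its top is two shut flaps with a seam across it at its y = +80 mm; a steel barrel bolt lies on top, parallel to the chest's y axis.
- guide: Steel bolt guide fixed on the chest top, same axes as the chest; origin on the chest top under the bolt's axis, at the handle's place at bolt travel 0. Two brackets (25 mm wide, 34 mm tall) are centred 35 mm behind and 122 mm ahead of it along y. More than 45 N bends the guide; the handle is a lever, so at most 18 N of push on the grip, square to the handle, is safe.
- parking_slot (a point): Middle of the parking slot, in the thin upright comb (32 mm tall, 13 to 20 mm to the -x side of the bolt's axis) over which the handle turns down; the handle lies down here at bolt travels 0 to 24 mm. Ahead of the slot (+y) the comb's top is solid but for the notch, and a handle turned down comes to rest on it at a handle joint of about 0.6 rad.
- keeper (a point): Middle of the keeper, a steel block 34 x 20 x 34 mm on the far flap, into which the bolt's end slides. The notch is in the comb plate on the robot's side of the bolt, between parking slot and keeper; it is 12.5 mm wide for the 9 mm rod (under 2 mm of play either way). The plate is set differently every time: the notch's centre is at a bolt travel somewhere from 64 to 94 mm.
- bolt (a joint): Travel of the bolt in m: 0 fully drawn back, grows along the chest's +y (across the seam), end of travel 0.104. Sliding friction about 3 N; it stays where it is left.
- handle (a joint): Turn of the handle about the bolt's axis in rad: 0 is fully down (the handle then points to the chest's -x and 15 degrees above level), grows as it is lifted; 1.31 is upright, 1.5 the limit. Friction about 3 N at the grip; it stays where it is left.
- handle_pivot (a point): Point on the bolt's axis where the handle is rooted, 18 mm above the chest top; it moves with the bolt, its axes parallel to the chest's.
- handle_grip (a point): Middle of the handle's plain round steel grip, 55 mm from the pivot; the grip is 14 mm thick and reaches from 42 to 68 mm from the axis, on a rod 9 mm thick. It can be pinched from above across the bolt's direction (fingers to either side along the chest's y) and swivels between the pads as it is turned; this point circles the pivot.
- tin: round aluminium tin, 54 mm across, 34 mm tall, on the chest top; a bystander, to be left alone; origin at the centre of its underside.
- figurine: small brass figurine, 40 mm across, 55 mm tall, on the chest top; a bystander, to be left alone; origin at the centre of its underside.
- mouse: black computer mouse, 64 mm across, 38 mm tall, on the desk; a bystander, to be left alone; origin at the centre of its underside.
- gamepad: grey game controller, about 110 x 165 x 45 mm, on the desk; a bystander, to be left alone; origin at the centre of its underside.
- mug: white mug, 80 mm across, 90 mm tall, on the desk; a bystander, to be left alone; origin at the centre of its underside.
- bowl: terracotta bowl, 110 mm across, 50 mm tall, on the desk; a bystander, to be left alone; origin at the centre of its underside.
- puck: black wireless-charger block, 70 x 70 x 24 mm, on the desk; a bystander, to be left alone; origin at the centre of its underside.

How it is judged:
By the outcome, as a careful person would: the job done as asked, in the order asked, and still so for the second after the job is handed in, with the robot touching nothing.
It also fails if it takes over 72 s, if anything falls off the work surface, if the arm or the gripper's body presses on something with over 40 N, if the wrist force passes 120 N, or if a joint passes its speed limit or range.

## Robot

A 6-joint arm with a two-finger parallel gripper is mounted at the origin on the work surface. World frame = base frame: x ahead of the robot, y to its left, z up, the work surface at z = 0. Lengths are in m, angles in rad, forces in N, time in s.
With the tool pointing down it reaches from about 0.25 to 0.775 m from the base axis. Payload 4 kg.
Tool frame: the origin (TCP) lies at the centre of the arm's flange, where the gripper is bolted on; the fingertips stand 199 mm ahead of it and the grasp point (between the pads) lies 180 mm ahead of it (robot.tcp_to_tips is the z of the fingertips in the tool frame, in m); z points along the fingers, y is the line along which they close (so a half turn about z gives the same grasp; the last joint's range is limited). The gripper opens to 94 mm and grips with 3 to 60 N. Pads are 16 mm wide; open, the fingers measure 119 mm over their backs; the gripper's body (75 mm by 177 mm) begins 78 mm behind the grasp point.
Start: joints at [-1.45, 0.087, 1.371, -0, 1.684, -0.103], TCP at [0.122, -0.536, 0.405] pointing down, gripper open.
Joint ranges: [-3.1, 3.1], [-0.76, 2.03], [0.27, 2.55], [-1.08, 4.22], [0.17, 2.65], [-2.57, 2.57]. Speed limits (rad/s): [2.79, 2.79, 3.14, 3.14, 3.14, 3.14].

## Interface

Orientations are given as [roll, pitch, yaw] about the fixed x, y, z axes, in that order (R = Rz(yaw) Ry(pitch) Rx(roll)).
In Python, from bench import robot gives the robot as it stands.
- The arm moves only by the tool play_rows, never from a script. Its arguments are lists of equal length, an entry for each row: "translation": the shift along the tool's x, y, z scaled (see below), a list of three; "twist": the turn, a rotation vector about the tool's x, y, z scaled (see below), a list of three; "gripper": the opening, from -1 (shut) to 1 (fully open). A call has 1 to 8 rows; each row shifts and turns the commanded pose from where the row before left it, along the tool's axes as they then stand; what a row does not reach is not made up. The controller multiplies each number of a shift by 0.04 m and each number of a turn by 0.1 rad. A row lasts 1/10 s, in which the tool goes at most 50 mm and 8.59 degrees, less where a joint would pass 70% of its speed; a pose out of reach is approached as far as the arm can. A call with a number of a shift or a turn outside -1 to 1 is refused whole. A call with a gripper value outside its range is refused whole. The fingers move at their own pace and stop on an object; the grip force is fixed at half the most. Time passes only in rows, so rows that do not move let the fingers close. It gives the time, the measured TCP pose, the force, the opening and the grip force at its end, in the units of the state.
- robot.get_obs(): the state, without advancing time (a new reading comes with each control period).
- robot.snapshot(name): name is "scene" or "top" or "wrist"; returns the picture (420x560x3 uint8, red, green, blue); there is no depth.
- robot.camera_model(name): a dict with "camera_matrix" (3x3 intrinsics, pixels), "rvec" (rotation vector, rad) and "tvec" (3), from world to camera coordinates, as OpenCV has them. Camera axes: x right, y down, z forward; pixel columns grow to the right and rows downward; lengths in m; the calibration is good to about 2 mm. A picture is of the moment at which its call begins: read the wrist's pose just before it. camera_model takes no time and is no camera call; for the wrist camera it gives the pose at the moment of the call.
- robot.close_job(): hands the job in; it is judged then, once.
Trained networks look in the newest picture that a camera, given by its name, has taken for a name from the list of things; names that differ only in an ending like _2 or _b are one class to them, and where a whole thing is asked for, a point or a joint stands for the part that bears it (a point fixed in the world has none). Each returns a list of dicts, best first, with "score" (0 to 1); they miss things now and then, are a little off and sometimes report something else, mostly with a low value. They report only what shows in the picture. A call takes as long as a camera call.
- robot.recognise(name, camera): "centre" ([x, y, z] in m, in world coordinates, good to about 4 mm: the middle of the surface that is visible of it).
- robot.spot_point(name, camera): "centre" ([x, y, z] in m, in world coordinates, good to about 4 mm: a listed point, or the origin of a listed thing).
The state is a dict: "time": time; "joint_positions": joint angles; "qvel": joint speeds; "joint_torque": joint torques, N m; "tool_pos": TCP position; "ee_rot": TCP orientation; "wrist_force": force on the tool from outside, world axes, zero at the start; "wrist_torque": the same for the moment, N m; "width": finger opening in m; "finger_force": force on a finger pad.
Only numpy, scipy, OpenCV 4.12 (cv2) and the standard library are available. Lean on these libraries where they do the work, as an engineer would, in place of code of your own. Each camera call takes 0.05 s, during which the arm holds its last target. There are 200 camera calls.

## Working session

There is one attempt and no reset: what is moved stays moved. The work goes in short steps, Python scripts to look and compute and a tool call to move; the robot and the scene stay as the last step left them, time stands still between calls to the robot, and variables do not carry over. Pictures are saved under pics/ and viewed, at most 10 in all, crops included, and the job is handed in when it is done.

Besides the shell and the picture viewer there is one more tool, called after "Emit:" by a JSON object that holds its "name" and its "arguments". play_rows: Moves the arm, as the interface text tells. Its arguments: {"type":"object","properties":{"translation":{"type":"array","items":{"type":"array","items":{"type":"number","minimum":-1,"maximum":1}}},"twist":{"type":"array","items":{"type":"array","items":{"type":"number","minimum":-1,"maximum":1}}},"gripper":{"type":"array","items":{"type":"number"}}},"required":["translation","twist","gripper"]}

```bash
ls; mkdir -p pics; python3 - <<'E'
from bench import robot
import cv2,numpy as np
o=robot.get_obs();print({k:np.round(v,3).tolist() for k,v in o.items()})
for c in("scene","top"):
    im=robot.snapshot(c);cv2.imwrite(f"pics/{c}0.png",im[:,:,::-1])
    for n in("chest","guide","parking_slot","keeper","handle_pivot","handle_grip","tin","figurine"):
        r=robot.spot_point(n,c)[:1]
        print(c,n,[(np.round(q["centre"],4).tolist(),round(q["score"],2)) for q in r])
E
```

```text
pics
{'time': 0.0, 'joint_positions': [-1.45, 0.088, 1.372, -0.0, 1.684, -0.103], 'qvel': [0.001, -0.001, 0.002, 0.001, 0.002, 0.0], 'joint_torque': [-0.0, -34.019, -30.243, 0.072, 0.033, -0.0], 'tool_pos': [0.122, -0.536, 0.404], 'ee_rot': [-3.139, -0.0, 0.224], 'wrist_force': [0.275, -0.156, 0.099], 'wrist_torque': [0.014, -0.071, 0.018], 'finger_force': 0.0, 'width': 0.094}
scene chest [([0.5857, -0.03, 0.0028], 0.59)]
scene guide [([0.6273, -0.0801, 0.073], 0.96)]
scene parking_slot [([0.61, -0.0746, 0.0936], 0.64)]
scene keeper [([0.609, 0.0846, 0.0918], 0.98)]
scene handle_pivot [([0.6228, -0.0701, 0.0958], 0.72)]
scene handle_grip [([0.5733, -0.0737, 0.1085], 0.67)]
scene tin [([0.6873, -0.1057, 0.0728], 0.68)]
scene figurine [([0.4778, 0.0996, 0.0763], 0.73)]
top chest [([0.5921, -0.0266, 0.0003], 0.61)]
top guide [([0.6294, -0.0805, 0.0732], 0.76)]
top parking_slot [([0.6117, -0.0768, 0.0914], 0.87)]
top keeper [([0.6032, 0.0824, 0.0912], 0.85)]
top handle_pivot [([0.6274, -0.065, 0.0909], 0.62)]
top handle_grip [([0.6308, -0.0671, 0.0921], 0.48)]
top tin [([0.6833, -0.1054, 0.0779], 0.54)]
top figurine [([0.4752, 0.1023, 0.077], 0.49)]
```

View pics/scene0.png

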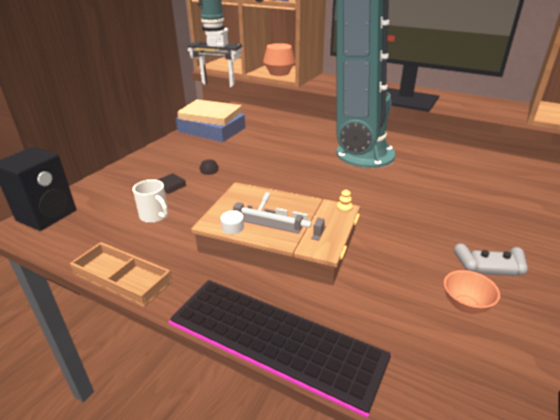

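View pics/top0.png

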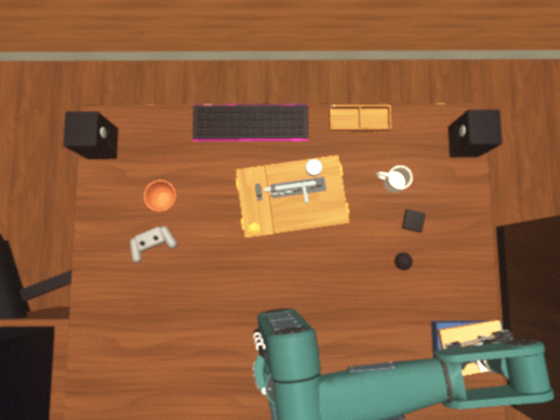

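The pictures show the handle pointing toward the robot: scene ≈(263,200), top ≈(306,195). The bolt axis is turned about 0.13 rad from world y, with the keeper at top ≈(258,191). I'll move above the grip next.

Emit:
{"name": "play_rows", "arguments": {"translation": [[0.85, -0.55, 0], [0.85, -0.55, 0], [0.85, -0.55, 0], [0.85, -0.55, 0], [0.85, -0.55, 0], [0.85, -0.55, 0], [0.85, -0.55, 0], [0.85, -0.55, 0]], "twist": [[0, 0, 0], [0, 0, 0], [0, 0, 0], [0, 0, 0], [0, 0, 0], [0, 0, 0], [0, 0, 0], [0, 0, 0]], "gripper": [1, 1, 1, 1, 1, 1, 1, 1]}}

```text
time: 1.7
tool_pos: [0.349, -0.3029, 0.4049]
ee_rot: [3.141, -0.0, 0.224]
wrist_force: [0.4, -0.0, -0.6]
width: 0.0937
finger_force: 0.0
```

Emit:
{"name": "play_rows", "arguments": {"translation": [[0.85, -0.55, 0], [0.85, -0.55, 0], [0.85, -0.55, 0], [0.85, -0.55, 0], [0.85, -0.55, 0], [0.85, -0.55, 0], [0.85, -0.55, 0], [0, 0, 0]], "twist": [[0, 0, 0], [0, 0, 0], [0, 0, 0], [0, 0, 0], [0, 0, 0], [0, 0, 0], [0, 0, 0.9], [0, 0, 0]], "gripper": [1, 1, 1, 1, 1, 1, 1, 1]}}

```text
time: 2.5
tool_pos: [0.5483, -0.0981, 0.4039]
ee_rot: [-3.14, -0.0, 0.138]
wrist_force: [-0.1, -1.1, -0.1]
width: 0.094
finger_force: 0.0
```

```bash
cat > h.py <<'E'
from bench import robot
import cv2,numpy as np
from scipy.spatial.transform import Rotation as Ro
def st():
    o=robot.get_obs();print({k:np.round(o[k],4).tolist() for k in("time","tool_pos","ee_rot","wrist_force","width","finger_force")});return o
def look(c,names,pic=None):
    im=robot.snapshot(c)
    if pic: cv2.imwrite(f"pics/{pic}.png",im[:,:,::-1])
    for n in names: print(c,n,[(np.round(q["centre"],4).tolist(),round(q["score"],2)) for q in robot.spot_point(n,c)[:2]])
    return im
E
python3 - <<'E'
from h import *
st();look("wrist",("guide","parking_slot","keeper","handle_pivot","handle_grip"),"w1")
print({k:np.round(v,3).tolist() for k,v in robot.camera_model("wrist").items()})
E
```

```text
{'time': 2.5, 'tool_pos': [0.5483, -0.0981, 0.4039], 'ee_rot': [-3.1399, -0.0004, 0.1384], 'wrist_force': [-0.1059, -1.0682, -0.1032], 'width': 0.094, 'finger_force': 0.0}
wrist guide [([0.6313, -0.0842, 0.0802], 0.81)]
wrist parking_slot [([0.6121, -0.0752, 0.0954], 0.95)]
wrist keeper [([0.6022, 0.0927, 0.0925], 0.97)]
wrist handle_pivot [([0.6249, -0.0679, 0.095], 0.78)]
wrist handle_grip [([0.6284, -0.0848, 0.0772], 0.65), ([0.5751, -0.0763, 0.108], 0.56)]
{'camera_matrix': [[292.922, 0.0, 280.201], [0.0, 292.922, 206.425], [0.0, 0.0, 1.0]], 'rvec': [-2.213, 1.938, 0.247], 'tvec': [-0.173, 0.486, 0.523]}
```

View pics/w1.png

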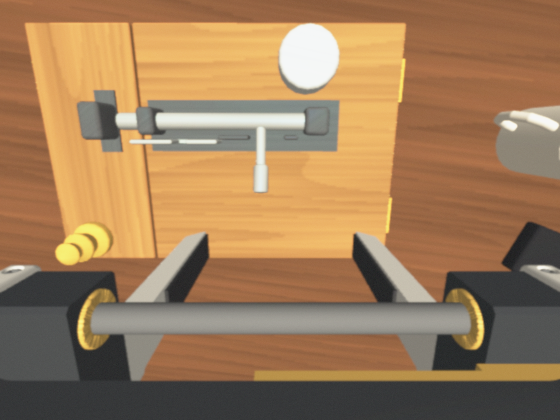

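The wrist picture shows the handle's grip at ≈(261,178), the bolt axis along row ≈121, and the comb's top edge along row ≈141 with a break near (175,141). I'll enlarge the comb.

```bash
cat >> h.py <<'E'
def unproj(uv,z,m):
    R=cv2.Rodrigues(np.array(m["rvec"]))[0];t=np.array(m["tvec"]).ravel();C=-R.T@t
    d=R.T@np.linalg.inv(m["camera_matrix"])@np.array([*uv,1.]);return C+d*(z-C[2])/d[2]
E
python3 - <<'E'
from h import *
m=robot.camera_model("wrist")
im=cv2.imread("pics/w1.png");cv2.imwrite("pics/w1c.png",cv2.resize(im[95:200,110:350],(800,350),interpolation=cv2.INTER_CUBIC))
for n,uv,z in(("piv",(262,121),.102),("grip",(261,178),.114),("combL",(130,141),.107),("gap",(174,141),.107),("combR",(217,141),.107),("axR",(300,121),.1),("axL",(160,121),.1)):
    print(n,np.round(unproj(uv,z,m),4))
g=im[141-1:143,120:310].mean(axis=(0,2)).astype(int);print(g.tolist())
E
```

```text
piv [ 0.625  -0.0745  0.102 ]
grip [ 0.574  -0.0802  0.114 ]
combL [0.5911 0.0443 0.107 ]
gap [0.5965 0.0039 0.107 ]
combR [ 0.6017 -0.0355  0.107 ]
axR [ 0.6297 -0.1095  0.1   ]
axL [0.6125 0.0201 0.1   ]
[107, 129, 163, 173, 174, 173, 172, 171, 174, 195, 219, 229, 230, 230, 229, 230, 230, 230, 230, 230, 230, 229, 228, 228, 229, 229, 229, 229, 229, 229, 229, 229, 229, 229, 229, 229, 228, 229, 228, 229, 229, 229, 228, 228, 228, 228, 229, 229, 228, 226, 213, 177, 137, 125, 122, 122, 122, 126, 153, 200, 226, 231, 231, 231, 230, 227, 226, 229, 230, 230, 230, 230, 230, 229, 231, 230, 230, 230, 230, 230, 230, 230, 230, 230, 230, 230, 230, 230, 230, 230, 230, 230, 230, 230, 227, 216, 179, 138, 123, 121, 123, 128, 129, 129, 129, 128, 128, 128, 128, 128, 129, 129, 129, 128, 129, 129, 129, 129, 128, 129, 129, 130, 128, 129, 128, 129, 129, 129, 130, 130, 132, 131, 132, 132, 133, 140, 171, 212, 228, 236, 238, 238, 233, 223, 202, 169, 141, 131, 132, 132, 132, 132, 131, 132, 131, 131, 130, 131, 133, 131, 132, 131, 132, 131, 130, 130, 129, 129, 129, 129, 129, 128, 128, 130, 131, 129, 129, 131, 131, 130, 132, 132, 131, 131, 133, 130, 130, 131, 131, 132]
```

View pics/w1c.png

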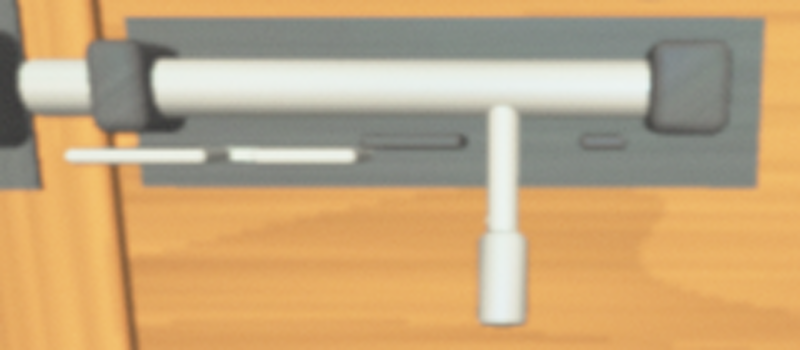

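Rim edges put the notch about 80–83 mm ahead of the handle; the far wall of the notch shows in the gap. I'll go down to the grip.

Emit:
{"name": "play_rows", "arguments": {"translation": [[0.34, -0.18, 0.3], [0.34, -0.18, 0.5], [0, 0, 0.6], [0, 0, 0.5], [0, 0, 0], [0, 0, 0]], "twist": [[0, 0, 0], [0, 0, 0], [0, 0, 0], [0, 0, 0], [0, 0, 0], [0, 0, 0]], "gripper": [1, 1, 1, 1, 1, 1]}}

```text
time: 3.4
tool_pos: [0.5712, -0.0835, 0.3281]
ee_rot: [-3.141, 0.001, 0.133]
wrist_force: [0.1, 0.9, 0.6]
width: 0.0943
finger_force: 0.0
```

```bash
python3 - <<'E'
from h import *
o=st();im=look("wrist",("handle_pivot","handle_grip"),"w2")
m=robot.camera_model("wrist");print({k:np.round(v,3).tolist() for k,v in m.items()})
E
```

```text
{'time': 3.4, 'tool_pos': [0.5712, -0.0835, 0.3281], 'ee_rot': [-3.1411, 0.001, 0.1334], 'wrist_force': [0.0801, 0.937, 0.5642], 'width': 0.0943, 'finger_force': 0.0}
wrist handle_pivot [([0.6279, -0.0651, 0.0974], 0.55)]
wrist handle_grip []
{'camera_matrix': [[292.922, 0.0, 280.201], [0.0, 292.922, 206.425], [0.0, 0.0, 1.0]], 'rvec': [-2.216, 1.938, 0.243], 'tvec': [-0.159, 0.533, 0.456]}
```

View pics/w2.png

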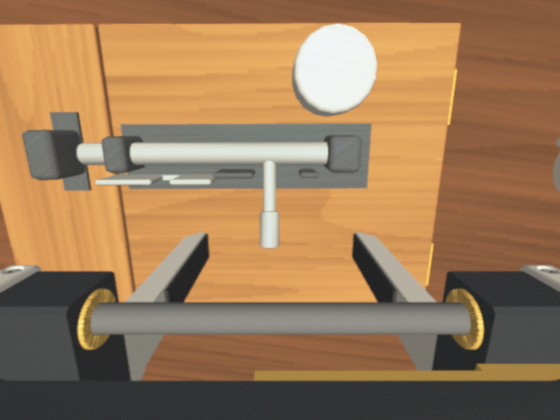

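Now the handle stands at u≈269, the notch is near (157–182, 180), and the open fingers are at u≈208 and 352.

```bash
python3 - <<'E'
from h import *
m=robot.camera_model("wrist");im=cv2.imread("pics/w2.png").astype(int)
e=np.array([-np.sin(.134),np.cos(.134)]);n=np.array([e[1],-e[0]])
def sn(u,v,z):
    p=unproj((u,v),z,m)[:2];return np.round([p@e,p@n],4)
for v in range(176,187): print(v,im[v,90:260:1].mean(axis=1).astype(int)[55:130].tolist())
print(im[228,255:285].mean(axis=1).astype(int).tolist(), im[195,255:285].mean(axis=1).astype(int).tolist())
for a in((269,228,.110),(269,154,.102),(160,180,.107),(182,182,.107),(170,182,.107),(97,182,.107),(212,182,.107),(344,140,.109)): print(a,sn(*a))
print("tcp",robot.get_obs()["tool_pos"][:2]@e)
E
```

```text
176 [140, 139, 139, 140, 140, 141, 141, 142, 143, 142, 140, 141, 140, 138, 136, 134, 147, 178, 211, 220, 222, 222, 222, 222, 223, 221, 222, 222, 220, 217, 212, 208, 194, 172, 154, 142, 142, 142, 141, 141, 142, 141, 141, 140, 141, 139, 141, 138, 141, 141, 141, 142, 141, 142, 141, 141, 140, 140, 140, 142, 138, 139, 140, 139, 139, 140, 137, 132, 119, 111, 112, 113, 111, 111, 112]
177 [140, 141, 141, 142, 140, 142, 141, 142, 141, 143, 140, 137, 134, 132, 128, 123, 128, 159, 204, 223, 227, 227, 226, 227, 226, 227, 226, 223, 219, 209, 191, 180, 164, 152, 144, 140, 143, 142, 142, 141, 142, 142, 142, 141, 141, 141, 141, 141, 142, 141, 143, 143, 143, 142, 142, 142, 140, 141, 141, 142, 141, 140, 142, 140, 142, 141, 139, 137, 123, 109, 102, 99, 100, 101, 103]
178 [149, 150, 149, 148, 144, 140, 140, 141, 137, 136, 132, 129, 124, 120, 115, 111, 118, 159, 205, 223, 226, 226, 226, 226, 226, 224, 220, 212, 198, 184, 167, 158, 153, 150, 150, 150, 151, 150, 150, 151, 151, 150, 151, 151, 152, 151, 152, 151, 151, 152, 153, 152, 151, 153, 151, 152, 151, 151, 151, 152, 151, 152, 151, 150, 145, 142, 137, 1
[... 2988 characters left out ...]
19, 118, 117, 115, 117, 117, 117, 117, 116, 117, 117, 117, 115, 114, 116, 116, 117, 116]
[158, 159, 158, 157, 150, 145, 160, 180, 193, 205, 212, 219, 223, 227, 228, 226, 224, 220, 218, 213, 205, 192, 176, 159, 150, 156, 158, 159, 158, 156] [153, 152, 152, 153, 152, 154, 153, 152, 159, 183, 206, 217, 223, 229, 231, 230, 224, 215, 203, 185, 170, 160, 154, 154, 154, 154, 153, 154, 155, 153]
(269, 228, 0.11) [-0.1511  0.5619]
(269, 154, 0.102) [-0.1513  0.6139]
(160, 180, 0.107) [-0.075   0.5963]
(182, 182, 0.107) [-0.0903  0.5949]
(170, 182, 0.107) [-0.0819  0.5949]
(97, 182, 0.107) [-0.0306  0.5949]
(212, 182, 0.107) [-0.1113  0.5949]
(344, 140, 0.109) [-0.202   0.6236]
tcp -0.1591995339275324
```

Emit:
{"name": "play_rows", "arguments": {"translation": [[0.15, -0.2, 0.2], [0, 0, 0.4], [0, 0, 0.4], [0, 0, 0], [0, 0, 0], [0, 0, 0]], "twist": [[0, 0, 0], [0, 0, 0], [0, 0, 0], [0, 0, 0], [0, 0, 0], [0, 0, 0]], "gripper": [1, 1, 1, 1, 1, 1]}}

```text
time: 4.15
tool_pos: [0.5764, -0.0746, 0.2899]
ee_rot: [3.141, -0.002, 0.134]
wrist_force: [0.1, 0.1, 0.3]
width: 0.094
finger_force: 0.0
```

Emit:
{"name": "play_rows", "arguments": {"translation": [[0, 0, 0], [0, 0, 0], [0, 0, 0], [0, 0, 0], [0, 0, 0], [0, 0, 0], [0, 0, 0], [0, 0, 0]], "twist": [[0, 0, 0], [0, 0, 0], [0, 0, 0], [0, 0, 0], [0, 0, 0], [0, 0, 0], [0, 0, 0], [0, 0, 0]], "gripper": [-1, -1, -1, -1, -1, -1, -1, -1]}}

```text
time: 4.95
tool_pos: [0.576, -0.0747, 0.2886]
ee_rot: [3.142, 0.0, 0.134]
wrist_force: [0.1, -0.2, 0.1]
width: 0.0333
finger_force: 0.0
```

Emit:
{"name": "play_rows", "arguments": {"translation": [[0, 0, 0], [0, 0, 0], [0, 0, 0], [0, 0, 0], [0, 0, 0], [0, 0, 0]], "twist": [[0, 0, 0], [0, 0, 0], [0, 0, 0], [0, 0, 0], [0, 0, 0], [0, 0, 0]], "gripper": [-1, -1, -1, -1, -1, -1]}}

```text
time: 5.55
tool_pos: [0.576, -0.0747, 0.2886]
ee_rot: [-3.142, 0.0, 0.134]
wrist_force: [-0.0, 0.0, -0.0]
width: 0.0133
finger_force: 30.0
```

Emit:
{"name": "play_rows", "arguments": {"translation": [[0.035, 0, -0.1], [0.035, 0, -0.1], [0.05, 0, -0.09], [0.05, 0, -0.09], [0.06, 0, -0.08], [0.06, 0, -0.08], [0, 0, 0]], "twist": [[0, 0, 0], [0, 0, 0], [0, 0, 0], [0, 0, 0], [0, 0, 0], [0, 0, 0], [0, 0, 0]], "gripper": [-1, -1, -1, -1, -1, -1, -1]}}

```text
time: 6.25
tool_pos: [0.5875, -0.0731, 0.3108]
ee_rot: [-3.141, 0.001, 0.134]
wrist_force: [-3.3, -0.5, -4.7]
width: 0.0131
finger_force: 30.0
```

Emit:
{"name": "play_rows", "arguments": {"translation": [[0.07, 0, -0.07], [0.075, 0, -0.07], [0.08, 0, -0.06], [0.085, 0, -0.06], [0.09, 0, -0.05], [0.09, 0, -0.045], [0, 0, 0]], "twist": [[0, 0, 0], [0, 0, 0], [0, 0, 0], [0, 0, 0], [0, 0, 0], [0, 0, 0], [0, 0, 0]], "gripper": [-1, -1, -1, -1, -1, -1, -1]}}

```text
time: 6.95
tool_pos: [0.6073, -0.0703, 0.3261]
ee_rot: [3.141, -0.001, 0.134]
wrist_force: [-4.0, 0.7, -2.1]
width: 0.0124
finger_force: 30.0
```

Emit:
{"name": "play_rows", "arguments": {"translation": [[0, -0.1, 0], [0, -0.2, 0], [0, -0.25, 0], [0, -0.25, 0], [0, -0.25, 0], [0, -0.25, 0], [0, -0.2, 0], [0, 0, 0]], "twist": [[0, 0, 0], [0, 0, 0], [0, 0, 0], [0, 0, 0], [0, 0, 0], [0, 0, 0], [0, 0, 0], [0, 0, 0]], "gripper": [-1, -1, -1, -1, -1, -1, -1, -1]}}

```text
time: 7.75
tool_pos: [0.599, -0.0104, 0.3261]
ee_rot: [3.141, -0.002, 0.135]
wrist_force: [-4.1, -0.9, -0.4]
width: 0.012
finger_force: 30.0
```

```bash
python3 - <<'E'
from h import *
o=st();m=robot.camera_model("wrist");im=look("wrist",("handle_pivot","handle_grip","keeper"),"w3")
cv2.imwrite("pics/w3c.png",cv2.resize(im[100:300,100:380,::-1],(784,560)))
e=np.array([-np.sin(.134),np.cos(.134)]);print(o["tool_pos"][:2]@e)
E
```

```text
{'time': 7.75, 'tool_pos': [0.599, -0.0104, 0.3261], 'ee_rot': [3.1409, -0.0021, 0.1348], 'wrist_force': [-4.0775, -0.9081, -0.3883], 'width': 0.012, 'finger_force': 30.0031}
wrist handle_pivot [([0.6211, -0.0056, 0.0934], 0.92)]
wrist handle_grip [([0.5916, -0.0113, 0.1393], 0.59)]
wrist keeper [([0.5998, 0.0921, 0.0929], 0.73)]
-0.09037515642011619
```

View pics/w3.png

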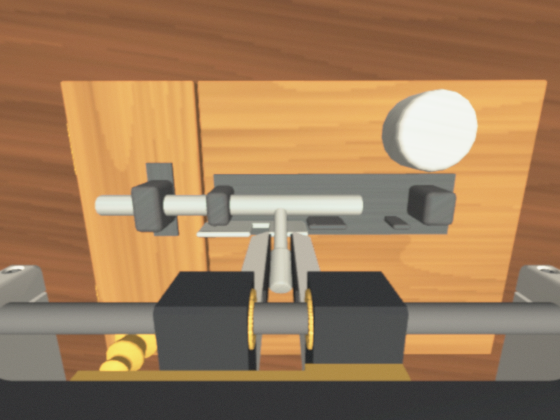

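The handle is raised in the pads at u≈281, and the notch gap shows at about (255–268, 232), just left of the rod.

```bash
python3 - <<'E'
from h import *
m=robot.camera_model("wrist");im=cv2.imread("pics/w3.png").astype(int)
e=np.array([-np.sin(.134),np.cos(.134)])
for v in range(224,240,2): print(v,im[v,240:300].mean(axis=1).astype(int).tolist())
for u in (251,270,281): print(u,[round(float(unproj((u,v),z,m)[:2]@e),4) for v,z in((233,.107),(212,.111))])
E
```

```text
224 [147, 147, 145, 148, 144, 147, 147, 146, 144, 146, 147, 153, 181, 215, 225, 227, 227, 227, 228, 227, 227, 227, 227, 226, 226, 226, 226, 225, 212, 175, 151, 147, 146, 140, 142, 164, 183, 197, 208, 213, 215, 216, 211, 206, 195, 181, 160, 146, 146, 148, 148, 146, 145, 146, 145, 145, 146, 144, 146, 145]
226 [146, 145, 147, 145, 145, 145, 146, 144, 144, 145, 146, 146, 169, 209, 224, 227, 227, 227, 228, 228, 227, 228, 226, 226, 227, 226, 227, 224, 205, 158, 143, 148, 147, 142, 145, 166, 183, 199, 206, 213, 216, 216, 212, 206, 195, 179, 162, 147, 147, 148, 148, 148, 147, 145, 145, 145, 145, 144, 146, 145]
228 [145, 144, 146, 145, 145, 144, 144, 144, 146, 147, 142, 134, 134, 147, 149, 151, 150, 149, 149, 149, 149, 150, 150, 150, 150, 150, 149, 145, 141, 138, 144, 146, 145, 143, 144, 167, 186, 199, 207, 213, 216, 216, 212, 206, 195, 180, 160, 146, 147, 147, 148, 147, 148, 147, 145, 145, 144, 144, 145, 144]
230 [145, 145, 146, 147, 144, 145, 143, 146, 145, 143, 137, 126, 120, 122, 122, 121, 123, 123, 122, 121, 121, 122, 121, 122, 121, 124, 125, 126, 126, 140, 144, 149, 147, 144, 147, 167, 
[... 701 characters left out ...]
78, 181, 180, 181, 183, 186]
236 [201, 200, 202, 201, 201, 200, 201, 200, 191, 171, 160, 163, 171, 175, 176, 178, 177, 178, 180, 179, 179, 178, 180, 180, 179, 180, 178, 161, 125, 79, 99, 151, 184, 178, 160, 169, 187, 199, 209, 212, 214, 216, 213, 208, 197, 185, 173, 176, 187, 174, 126, 80, 101, 147, 177, 180, 178, 180, 180, 180]
238 [155, 155, 157, 156, 156, 157, 156, 157, 155, 156, 163, 172, 177, 180, 180, 179, 179, 180, 180, 181, 179, 179, 180, 179, 180, 180, 175, 157, 113, 72, 83, 124, 153, 156, 152, 168, 186, 199, 208, 214, 216, 216, 214, 208, 197, 183, 168, 159, 158, 144, 101, 70, 88, 138, 171, 181, 180, 181, 179, 181]
251 [-0.0693, -0.0701]
270 [-0.0829, -0.0832]
281 [-0.0908, -0.0908]
```

View pics/w3c.png

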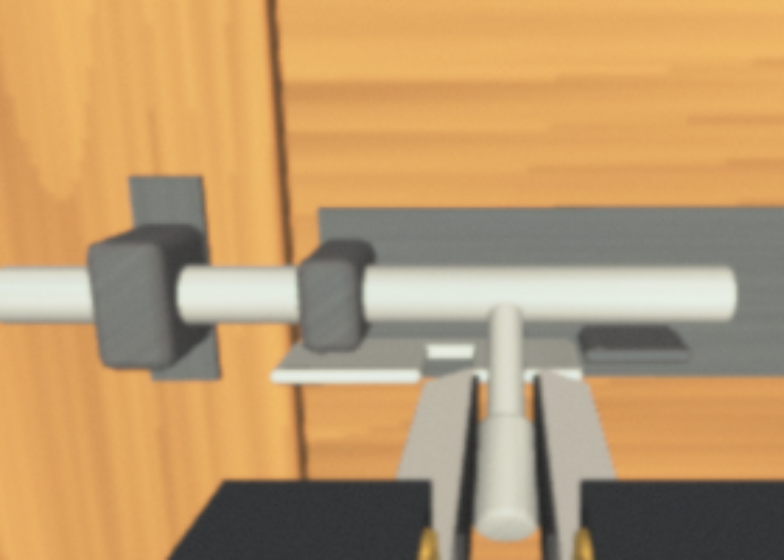

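The notch centre is at s ≈ -0.0753 and the rod at -0.0904, so I'll slide another 15 mm.

Emit:
{"name": "play_rows", "arguments": {"translation": [[0, -0.1, 0], [0, -0.1, 0], [0, -0.1, 0], [0, -0.08, 0], [0, 0, 0], [0, 0, 0]], "twist": [[0, 0, 0], [0, 0, 0], [0, 0, 0], [0, 0, 0], [0, 0, 0], [0, 0, 0]], "gripper": [-1, -1, -1, -1, -1, -1]}}

```text
time: 8.55
tool_pos: [0.5971, 0.0033, 0.326]
ee_rot: [3.14, -0.002, 0.133]
wrist_force: [-4.9, -3.1, 0.0]
width: 0.0123
finger_force: 30.0
```

Emit:
{"name": "play_rows", "arguments": {"translation": [[-0.09, 0, 0.045], [-0.09, 0, 0.05], [0, 0, 0], [0, 0, 0]], "twist": [[0, 0, 0], [0, 0, 0], [0, 0, 0], [0, 0, 0]], "gripper": [-1, -1, -1, -1]}}

```text
time: 8.95
tool_pos: [0.5907, 0.0027, 0.3221]
ee_rot: [3.14, -0.006, 0.133]
wrist_force: [4.1, -2.4, 1.6]
width: 0.0123
finger_force: 30.0
```

Emit:
{"name": "play_rows", "arguments": {"translation": [[-0.085, -0.025, 0.06], [-0.08, 0, 0.06], [0, 0, 0], [0, 0, 0]], "twist": [[0, 0, 0], [0, 0, 0], [0, 0, 0], [0, 0, 0]], "gripper": [-1, -1, -1, -1]}}

```text
time: 9.35
tool_pos: [0.5841, 0.003, 0.3169]
ee_rot: [3.14, -0.005, 0.134]
wrist_force: [5.0, -2.7, 1.0]
width: 0.0127
finger_force: 30.0
```

Emit:
{"name": "play_rows", "arguments": {"translation": [[-0.037, 0, 0.035], [0, 0, 0]], "twist": [[0, 0, 0], [0, 0, 0]], "gripper": [-1, -1]}}

```text
time: 9.55
tool_pos: [0.5827, 0.0028, 0.3157]
ee_rot: [3.14, -0.006, 0.134]
wrist_force: [5.5, -2.3, 2.0]
width: 0.0126
finger_force: 30.0
```

Emit:
{"name": "play_rows", "arguments": {"translation": [[-0.036, 0, 0.036], [0, 0, 0], [0, 0, 0]], "twist": [[0, 0, 0], [0, 0, 0], [0, 0, 0]], "gripper": [-1, -1, -1]}}

```text
time: 9.85
tool_pos: [0.5814, 0.0027, 0.3144]
ee_rot: [3.14, -0.006, 0.134]
wrist_force: [5.8, -2.3, 2.4]
width: 0.0126
finger_force: 30.0
```

Emit:
{"name": "play_rows", "arguments": {"translation": [[-0.036, 0, 0.038], [0, 0, 0], [0, 0, 0]], "twist": [[0, 0, 0], [0, 0, 0], [0, 0, 0]], "gripper": [-1, -1, -1]}}

```text
time: 10.15
tool_pos: [0.58, 0.0024, 0.313]
ee_rot: [3.14, -0.006, 0.134]
wrist_force: [5.1, -1.3, 3.2]
width: 0.0128
finger_force: 30.0
```

Emit:
{"name": "play_rows", "arguments": {"translation": [[-0.034, 0, 0.038], [0, 0, 0], [0, 0, 0]], "twist": [[0, 0, 0], [0, 0, 0], [0, 0, 0]], "gripper": [-1, -1, -1]}}

```text
time: 10.45
tool_pos: [0.5786, 0.0023, 0.3116]
ee_rot: [3.14, -0.006, 0.134]
wrist_force: [4.8, -1.7, 3.0]
width: 0.013
finger_force: 30.0
```

Emit:
{"name": "play_rows", "arguments": {"translation": [[-0.033, 0, 0.04], [0, 0, 0], [0, 0, 0]], "twist": [[0, 0, 0], [0, 0, 0], [0, 0, 0]], "gripper": [-1, -1, -1]}}

```text
time: 10.75
tool_pos: [0.5772, 0.0021, 0.31]
ee_rot: [3.14, -0.006, 0.134]
wrist_force: [4.2, -1.4, 3.2]
width: 0.013
finger_force: 30.0
```

Emit:
{"name": "play_rows", "arguments": {"translation": [[-0.04, 0, 0.054], [-0.04, 0, 0.056], [-0.04, 0, 0.058], [0, 0, 0], [0, 0, 0]], "twist": [[0, 0, 0], [0, 0, 0], [0, 0, 0], [0, 0, 0], [0, 0, 0]], "gripper": [-1, -1, -1, -1, -1]}}

```text
time: 11.25
tool_pos: [0.5723, 0.0014, 0.3032]
ee_rot: [3.14, -0.006, 0.134]
wrist_force: [4.0, -2.9, 3.8]
width: 0.013
finger_force: 30.0
```

Emit:
{"name": "play_rows", "arguments": {"translation": [[-0.035, 0, 0.06], [-0.032, 0, 0.06], [-0.03, 0, 0.062], [0, 0, 0], [0, 0, 0]], "twist": [[0, 0, 0], [0, 0, 0], [0, 0, 0], [0, 0, 0], [0, 0, 0]], "gripper": [-1, -1, -1, -1, -1]}}

```text
time: 11.75
tool_pos: [0.5683, 0.0009, 0.2958]
ee_rot: [3.14, -0.005, 0.134]
wrist_force: [4.7, -1.1, 4.5]
width: 0.013
finger_force: 30.0
```

Emit:
{"name": "play_rows", "arguments": {"translation": [[-0.026, 0, 0.06], [-0.022, 0, 0.06], [0, 0, 0], [0, 0, 0]], "twist": [[0, 0, 0], [0, 0, 0], [0, 0, 0], [0, 0, 0]], "gripper": [-1, -1, -1, -1]}}

```text
time: 12.15
tool_pos: [0.5665, 0.0007, 0.292]
ee_rot: [3.14, -0.005, 0.134]
wrist_force: [3.5, -1.8, 7.7]
width: 0.0132
finger_force: 30.0
```

Emit:
{"name": "play_rows", "arguments": {"translation": [[-0.009, 0, 0.03], [0, 0, 0], [0, 0, 0]], "twist": [[0, 0, 0], [0, 0, 0], [0, 0, 0]], "gripper": [-1, -1, -1]}}

```text
time: 12.45
tool_pos: [0.5662, 0.0007, 0.2919]
ee_rot: [3.14, -0.007, 0.134]
wrist_force: [2.2, -2.8, 10.7]
width: 0.0132
finger_force: 30.0
```

Emit:
{"name": "play_rows", "arguments": {"translation": [[-0.008, 0, 0.025], [0, 0, 0], [0, 0, 0]], "twist": [[0, 0, 0], [0, 0, 0], [0, 0, 0]], "gripper": [-1, -1, -1]}}

```text
time: 12.75
tool_pos: [0.566, 0.0007, 0.2918]
ee_rot: [3.14, -0.008, 0.134]
wrist_force: [2.0, -1.2, 13.4]
width: 0.0132
finger_force: 30.0
```

The motion has stopped with a firm contact at about 13 N. I'll ease off slightly, release, and look at the handle.

Emit:
{"name": "play_rows", "arguments": {"translation": [[0, 0, -0.05], [0, 0, 0], [0, 0, 0], [0, 0, 0], [0, 0, 0], [0, 0, 0]], "twist": [[0, 0, 0], [0, 0, 0], [0, 0, 0], [0, 0, 0], [0, 0, 0], [0, 0, 0]], "gripper": [-1, -1, 0, 0, 0, 0]}}

```text
time: 13.35
tool_pos: [0.5644, 0.001, 0.2881]
ee_rot: [-3.14, 0.003, 0.134]
wrist_force: [-0.2, -0.6, -0.0]
width: 0.0416
finger_force: 0.0
```

Emit:
{"name": "play_rows", "arguments": {"translation": [[0, 0, 0], [0, 0, 0], [0, 0, -0.4], [0, 0, -0.7], [0, 0, -0.7], [0, 0, -0.6], [0, 0, 0], [0, 0, 0]], "twist": [[0, 0, 0], [0, 0, 0], [0, 0, 0], [0, 0, 0], [0, 0, 0], [0, 0, 0], [0, 0, 0], [0, 0, 0]], "gripper": [0, 0, 0, 0, 0, 0, 0, 0]}}

```text
time: 14.15
tool_pos: [0.5649, 0.0007, 0.3851]
ee_rot: [3.141, -0.0, 0.134]
wrist_force: [0.6, 0.3, 0.3]
width: 0.0469
finger_force: 0.0
```

```bash
python3 - <<'E'
from h import *
o=st();m=robot.camera_model("wrist");im=look("wrist",("handle_pivot","handle_grip"))
cv2.imwrite("pics/w4c.png",cv2.resize(im[80:280,100:380,::-1],(784,560)))
im=look("scene",("handle_pivot","handle_grip"));
cv2.imwrite("pics/s4.png",im[:,:,::-1])
im=robot.snapshot("wrist");im=im[:,:,::-1];cv2.imwrite("pics/w4.png",im)
E
```

```text
{'time': 14.15, 'tool_pos': [0.5649, 0.0007, 0.3851], 'ee_rot': [3.1414, -0.0003, 0.1338], 'wrist_force': [0.5733, 0.2818, 0.3489], 'width': 0.0469, 'finger_force': 0.0}
wrist handle_pivot [([0.6193, 0.0091, 0.0953], 0.88)]
wrist handle_grip [([0.5648, 0.0029, 0.106], 0.89)]
scene handle_pivot [([0.6129, 0.0053, 0.0987], 0.72)]
scene handle_grip [([0.5612, 0.0009, 0.1085], 0.57), ([0.4741, 0.0988, 0.0782], 0.55)]
```

View pics/w4c.png

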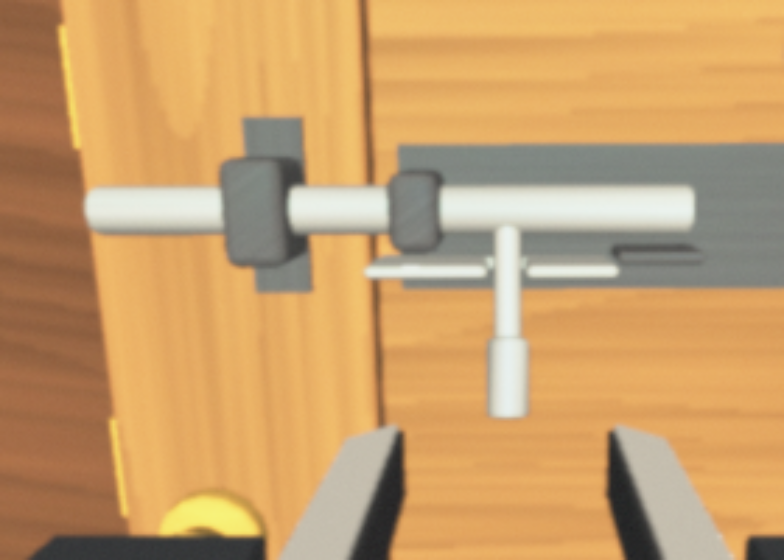

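The handle lies centred in the notch at crop (508,265). I'll probe its height with a light closed-finger touch to confirm it's fully down; the tips should touch near TCP z ≈ 0.3155.

Emit:
{"name": "play_rows", "arguments": {"translation": [[0, 0, 0.2], [0, 0, 0.3], [0, 0, 0.3], [0, 0, 0.3], [0, 0, 0.3], [0, 0, 0.1], [0, 0, 0], [0, 0, 0]], "twist": [[0, 0, 0], [0, 0, 0], [0, 0, 0], [0, 0, 0], [0, 0, 0], [0, 0, 0], [0, 0, 0], [0, 0, 0]], "gripper": [-1, -1, -1, -1, -1, -1, -1, -1]}}

```text
time: 15.3
tool_pos: [0.5651, 0.0007, 0.3257]
ee_rot: [3.141, -0.001, 0.134]
wrist_force: [-0.2, -0.2, 0.9]
width: 0.0008
finger_force: 0.0
```

Emit:
{"name": "play_rows", "arguments": {"translation": [[0, 0, 0.04], [0, 0, 0], [0, 0, 0]], "twist": [[0, 0, 0], [0, 0, 0], [0, 0, 0]], "gripper": [-1, -1, -1]}}

```text
time: 15.6
tool_pos: [0.565, 0.0007, 0.3242]
ee_rot: [3.141, -0.001, 0.134]
wrist_force: [-0.1, 1.0, 0.8]
width: 0.0003
finger_force: 0.0
```

Emit:
{"name": "play_rows", "arguments": {"translation": [[0, 0, 0.04], [0, 0, 0], [0, 0, 0]], "twist": [[0, 0, 0], [0, 0, 0], [0, 0, 0]], "gripper": [-1, -1, -1]}}

```text
time: 15.9
tool_pos: [0.5649, 0.0007, 0.3221]
ee_rot: [3.142, 0.0, 0.134]
wrist_force: [0.2, 0.1, 0.2]
width: 0.0005
finger_force: 0.0
```

Emit:
{"name": "play_rows", "arguments": {"translation": [[0, 0, 0.04], [0, 0, 0], [0, 0, 0]], "twist": [[0, 0, 0], [0, 0, 0], [0, 0, 0]], "gripper": [-1, -1, -1]}}

```text
time: 16.2
tool_pos: [0.5649, 0.0007, 0.3205]
ee_rot: [3.142, 0.0, 0.134]
wrist_force: [-0.6, 0.0, 0.3]
width: 0.0004
finger_force: 0.0
```

Emit:
{"name": "play_rows", "arguments": {"translation": [[0, 0, 0.04], [0, 0, 0], [0, 0, 0]], "twist": [[0, 0, 0], [0, 0, 0], [0, 0, 0]], "gripper": [-1, -1, -1]}}

```text
time: 16.5
tool_pos: [0.5649, 0.0007, 0.3189]
ee_rot: [3.142, 0.0, 0.134]
wrist_force: [-0.6, -0.6, -0.9]
width: 0.0004
finger_force: 0.0
```

Emit:
{"name": "play_rows", "arguments": {"translation": [[0, 0, 0.03], [0, 0, 0], [0, 0, 0]], "twist": [[0, 0, 0], [0, 0, 0], [0, 0, 0]], "gripper": [-1, -1, -1]}}

```text
time: 16.8
tool_pos: [0.5649, 0.0007, 0.3177]
ee_rot: [3.142, 0.0, 0.134]
wrist_force: [-0.7, -0.5, -0.5]
width: 0.0006
finger_force: 0.0
```

Emit:
{"name": "play_rows", "arguments": {"translation": [[0, 0, 0.03], [0, 0, 0], [0, 0, 0]], "twist": [[0, 0, 0], [0, 0, 0], [0, 0, 0]], "gripper": [-1, -1, -1]}}

```text
time: 17.1
tool_pos: [0.5649, 0.0007, 0.3165]
ee_rot: [3.142, 0.0, 0.134]
wrist_force: [0.3, 0.2, 0.6]
width: 0.0007
finger_force: 0.0
```

Emit:
{"name": "play_rows", "arguments": {"translation": [[0, 0, 0.03], [0, 0, 0], [0, 0, 0]], "twist": [[0, 0, 0], [0, 0, 0], [0, 0, 0]], "gripper": [-1, -1, -1]}}

```text
time: 17.4
tool_pos: [0.565, 0.0007, 0.3155]
ee_rot: [3.141, -0.0, 0.134]
wrist_force: [1.3, 0.5, 0.3]
width: 0.0006
finger_force: 0.1
```

Emit:
{"name": "play_rows", "arguments": {"translation": [[0, 0, 0.03], [0, 0, 0], [0, 0, 0]], "twist": [[0, 0, 0], [0, 0, 0], [0, 0, 0]], "gripper": [-1, -1, -1]}}

```text
time: 17.7
tool_pos: [0.565, 0.0007, 0.3149]
ee_rot: [3.141, -0.001, 0.134]
wrist_force: [-1.2, 0.2, 3.4]
width: 0.0009
finger_force: 1.9
```

Contact came at z ≈ 0.315, as predicted for a handle fully down. I'll retreat and hand in.

Emit:
{"name": "play_rows", "arguments": {"translation": [[0, 0, -0.3], [0, 0, -0.6], [0, 0, -0.8], [0, 0, -0.8], [0, 0, 0], [0, 0, 0]], "twist": [[0, 0, 0], [0, 0, 0], [0, 0, 0], [0, 0, 0], [0, 0, 0], [0, 0, 0]], "gripper": [-1, -1, -1, -1, -1, -1]}}

```text
time: 18.3
tool_pos: [0.565, 0.0007, 0.4149]
ee_rot: [3.141, -0.002, 0.134]
wrist_force: [-0.8, -0.6, -0.1]
width: -0.0
finger_force: 0.0
```

```bash
python3 - <<'E'
from h import *
look("wrist",("handle_pivot","handle_grip"));st();print(robot.close_job())
E
```

```text
wrist handle_pivot [([0.6153, 0.0079, 0.0962], 0.55)]
wrist handle_grip [([0.5678, 0.0002, 0.108], 0.97)]
{'time': 18.45, 'tool_pos': [0.5648, 0.0007, 0.4119], 'ee_rot': [-3.1408, 0.0038, 0.1338], 'wrist_force': [-0.2729, -0.4963, -0.3589], 'width': 0.0002, 'finger_force': 0.0}
the job is handed in; nothing more can be done
None
```

The chest is bolted: the bolt is through the keeper and the handle is fully down in the notch and released (confirmed by touch), with about 13 N peak push on the grip and the job handed in at 18.5 s.

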